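# Set the slide gate of the round plaster dispenser

### The arm

A 6-joint arm with a two-finger parallel gripper is mounted at the origin on a cart in front of the work surface, level with it; the furniture and walls round the work are solid. World frame = base frame: x ahead of the robot, y to its left, z up, the work surface at z = 0. Lengths are in m, angles in rad, forces in N, time in s.
With the tool pointing down it reaches from about 0.35 to 0.775 m from the base axis. Payload 5.5 kg.
Tool frame: the origin (TCP) lies at the very end of the fingers, on their centre line; the grasp point (between the pads) lies 19 mm behind it; z points along the fingers, y is the line along which they close (so a half turn about z gives the same grasp; the last joint's range is limited). The gripper opens to 85 mm and grips with 20 to 120 N. Pads are 22 mm wide; open, the fingers measure 114 mm over their backs; the gripper's body (76 mm by 85 mm) begins 54 mm behind the grasp point. The pads swing forward as they close: fully open they stand 13 mm farther back than shut.
Start: joints at [-1.389, 0.313, 0.046, 1.304, 0, 1.431], TCP at [0.182, -0.546, 0.231] pointing down, gripper open.
Joint ranges: [-2.76, 2.76], [-0.86, 1.69], [-1.03, 1.26], [-2.2, 2.34], [-1.47, 1.5], [-3.14, 3.14]. Speed limits (rad/s): [2.57, 2.57, 3.14, 3.14, 3.14, 3.14].

### API

Orientations are given as a unit quaternion [w, x, y, z].
In Python, from workcell import get_state, read_camera, hand_in gives the robot as it stands.
- The arm moves only by the tool send_rows, never from a script. Its argument "increments" is a list of rows, each an object of numbers: "dx", "dy", "dz": the shift along the world's x, y, z in units of 25 mm (1.0 is 25 mm); "roll": the turn about the world's z in units of 8 degrees (1.0 is 8 degrees); "claw": the opening, from -1 (shut) to 1 (fully open). In form: [{"dx": .., "dy": .., "dz": .., "roll": .., "claw": ..}, ...]. A call has exactly 5 rows; each row is the pose to reach, as a shift and turn from the pose commanded when the call began; what a row does not reach only later rows make up. A row lasts 1/8 s, in which the tool goes at most 62.5 mm and 10.7 degrees, less where a joint would pass 70% of its speed; a pose out of reach is approached as far as the arm can. A call with a gripper value outside its range is refused whole. The fingers move at their own pace and stop on an object; "grip_force" is the grip in N (left out, the last holds). Time passes only in rows, so rows that repeat a pose let the fingers close, or fill a call up. It gives the time, the measured TCP pose, the force, the opening and the grip force at its end, in the units of the state.
- get_state(): the state, without advancing time (a new reading comes with each control period).
- read_camera(name): name is "side" or "top"; returns a dict with "image" (384x512x3 uint8, blue, green, red), "fx", "fy", "cx", "cy" (pixels), "world_to_cam" (4x4, takes a point from world to camera coordinates). Camera axes: x right, y up, looking along -z (the intrinsics and any distortion apply to the point x, -y, -z); pixel columns grow to the right and rows downward; lengths in m; the calibration is good to about 2 mm. A picture is of the moment at which its call begins. There is no depth.
- hand_in(): hands the job in; it is judged then, once.
The state is a dict: "clock": time; "joint_pos": joint angles; "qvel": joint speeds; "tau": joint torques, N m; "tcp_pos": TCP position; "orientation": TCP orientation; "wrist_force": force on the tool from outside, world axes, zero at the start; "ft_torque": the same for the moment, N m; "finger_gap": finger opening in m; "grip_force": force on a finger pad.
Only numpy, scipy, OpenCV 4.12 (cv2) and the standard library are available. Lean on these libraries where they do the work, as an engineer would, in place of code of your own. Each camera call takes 0.05 s, during which the arm holds its last target. There are 200 camera calls.

### The job

Two empty plaster dispensers stand on the bench, one with a round hopper and one with a square hopper. Pull the stiff slide gate of the round one out until its upright black pull plate is level with the pair of small index clips on its runners, then let go. Leave the square dispenser's gate shut and do not shift the index clips.

Things in the scene. Friction and masses are not known exactly. Their poses are not given: they have to be found in the camera images.
- grip_round (a point): Mid-plane of the black pull plate on the gate of the round-hopper dispenser, 95 mm above the worktop. Plate 10 mm thick (x), 40 wide (y), z = 65 to 111 mm, on a blade between runners. x points to the hopper: the gate opens along -x; z up. Shut, the lid edge is 75 mm behind it (lid knob top z = 180 mm); beside it nothing is above 74 mm.
- index_round (a point): Where the grip point must come: on the gate's centre line at z = 95 mm, midway between the two index clips; axes as grip_round. The clips are dark steel blocks, 12 mm along x, top z = 74 mm, one on each runner, 54 mm to either side (y) of this point, 25 to 65 mm out from the grip's shut position, varying. They yield at 25 N; shifting them over 6 mm fails.
- gate_round (a joint): How far the round-hopper dispenser's gate is pulled out, in m: 0 shut, stop at 0.08; starts 0 to 0.006. Slides stiffly (about 8 N of friction plus 30 N per m/s) and stays where it is left.
- gate_square (a joint): How far the gate of the other dispenser (square hopper and lid, otherwise the same) is pulled out, in m: 0 shut. Starts shut and must stay shut. The two stand about 0.35 m apart, either one on the left.

How it is judged:
By the outcome, as a careful person would: the job done as asked, in the order asked, and still so for the second after the job is handed in, with the robot touching nothing.
It also fails if it takes over 32 s, if anything falls off the work surface, if the arm or the gripper's body presses on something with over 40 N, if the wrist force passes 120 N, or if a joint passes its speed limit or range.

## Working session

There is one attempt and no reset: what is moved stays moved. The work goes in short steps, Python scripts to look and compute and a tool call to move; the robot and the scene stay as the last step left them, time stands still between calls to the robot, and variables do not carry over. Pictures are saved under pics/ and viewed, at most 10 in all, crops included, and the job is handed in when it is done.

Besides the shell and the picture viewer there is one more tool, called after "Request:" in YAML: its name, and indented under it one key for each argument. send_rows: Moves the arm, as the interface text tells. Its arguments: {"type":"object","properties":{"increments":{"type":"array","items":{"type":"object","properties":{"dx":{"type":"number"},"dy":{"type":"number"},"dz":{"type":"number"},"roll":{"type":"number"},"claw":{"type":"number"}}}},"grip_force":{"type":"number"}},"required":["increments"]}

```bash
mkdir -p pics; python3 - <<'E'
from workcell import *
import cv2,pickle
d={n:read_camera(n) for n in("side","top")}
pickle.dump(d,open('d0.pkl','wb'))
for n in d:
    cv2.imwrite(f'pics/{n}0.png',cv2.resize(d[n]['image'],(800,600),interpolation=cv2.INTER_CUBIC)); print(n,{k:v for k,v in d[n].items() if k!='image'})
print(get_state())
E
```

```text
side {'fx': 384.1472493198257, 'fy': 384.1472493198257, 'cx': 262.27704731107434, 'cy': 188.65087170586366, 'world_to_cam': array([[ 0.99590409, -0.09028299,  0.00490146, -0.5769618 ],
       [ 0.04243459,  0.51458568,  0.85638828, -0.19610937],
       [-0.07983951, -0.8526726 ,  0.51630911, -0.7036856 ],
       [ 0.        ,  0.        ,  0.        ,  1.        ]])}
top {'fx': 400.80065799974875, 'fy': 400.80065799974875, 'cx': 257.43817324787597, 'cy': 196.25988466260813, 'world_to_cam': array([[-0.35293284, -0.9356271 ,  0.00635102,  0.36898611],
       [ 0.74658308, -0.27751822,  0.60464646, -0.43332041],
       [-0.56396109,  0.21814115,  0.79646866, -0.74569092],
       [ 0.        ,  0.        ,  0.        ,  1.        ]])}
{'clock': 0.1, 'joint_pos': array([-1.38862928e+00,  3.13932752e-01,  4.51300868e-02,  1.30361631e+00,
       -2.65641224e-06,  1.43118962e+00]), 'qvel': array([ 0.0005309 , -0.0001261 ,  0.00304142, -0.00072243, -0.00085927,
       -0.00049497]), 'tau': array([ 1.61208696e-03, -4.81726456e+01,  2.99243206e+01,  1.27275428e-02,
       -2.46865029e-04,  1.47443546e-05]), 'tcp_pos': array([ 0.18174886, -0.54505236,  0.23050914]), 'orientation': array([-8.11111589e-04,  9.87085275e-01,  1.60193641e-01, -1.85917059e-05]), 'wrist_force': array([ 0.29160029,  0.64316037, -0.06734101]), 'ft_torque': array([-0.00940625, -0.04040233,  0.02744033]), 'grip_force': 0.0, 'finger_gap': 0.08526598267424147}
```

View pics/top0.png

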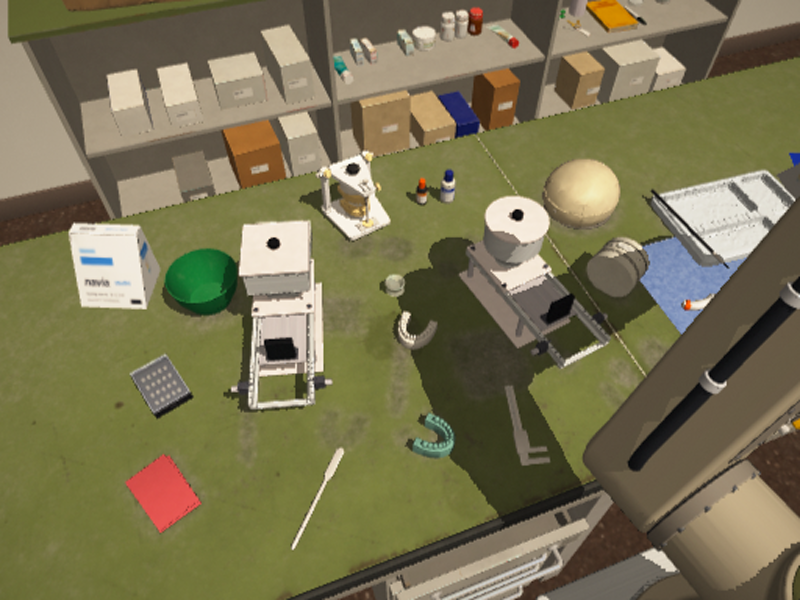

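View pics/side0.png

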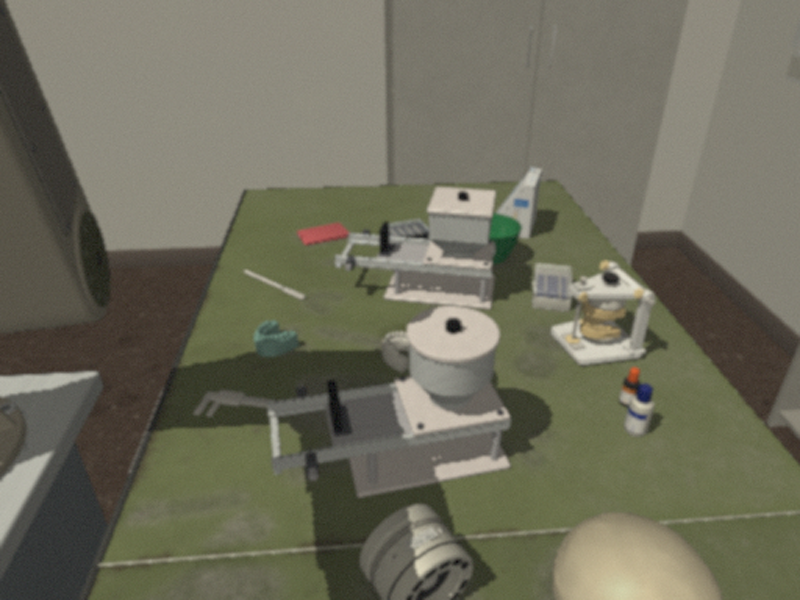

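Top view: the round dispenser is right of centre, with its plate at about (560,308) in the 800-px image and one clip at (540,348). Side view: plate at (337,407), near clip at (311,463). I'll crop closer.

```bash
python3 - <<'E'
import cv2,pickle,numpy as np
d=pickle.load(open('d0.pkl','rb'))
t=d['top']['image'][115:240,290:400]; s=d['side']['image'][195:320,165:335]
f=lambda a,k:cv2.resize(np.clip(a.astype(float)*1.5,0,255).astype('uint8'),None,fx=k,fy=k,interpolation=cv2.INTER_CUBIC)
def grid(a,x0,y0,k):
    for x in range(x0-x0%10+10,x0+a.shape[1]//k,10): cv2.putText(a,str(x),((x-x0)*k-8,8),0,.3,(0,0,255)); cv2.line(a,((x-x0)*k,10),((x-x0)*k,16),(0,0,255))
    for y in range(y0-y0%10+10,y0+a.shape[0]//k,10): cv2.putText(a,str(y),(0,(y-y0)*k),0,.3,(0,0,255)); cv2.line(a,(20,(y-y0)*k),(26,(y-y0)*k),(0,0,255))
    return a
cv2.imwrite('pics/ct.png',grid(f(t,5),290,115,5)); cv2.imwrite('pics/cs.png',grid(f(s,4),165,195,4))
E
```

```text
(no output)
```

View pics/ct.png

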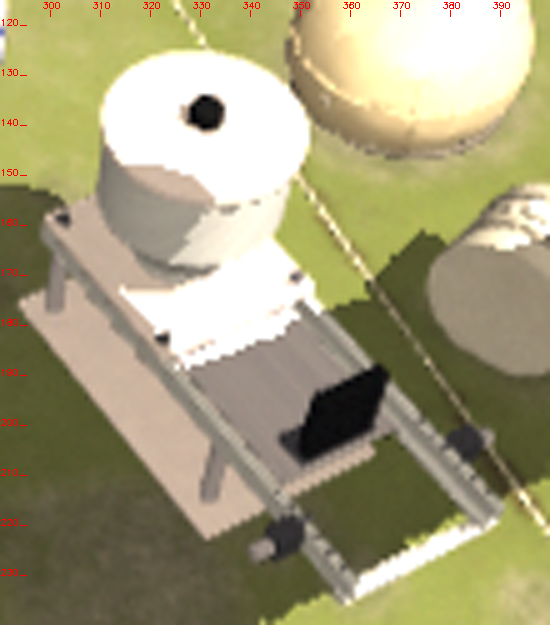

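View pics/cs.png

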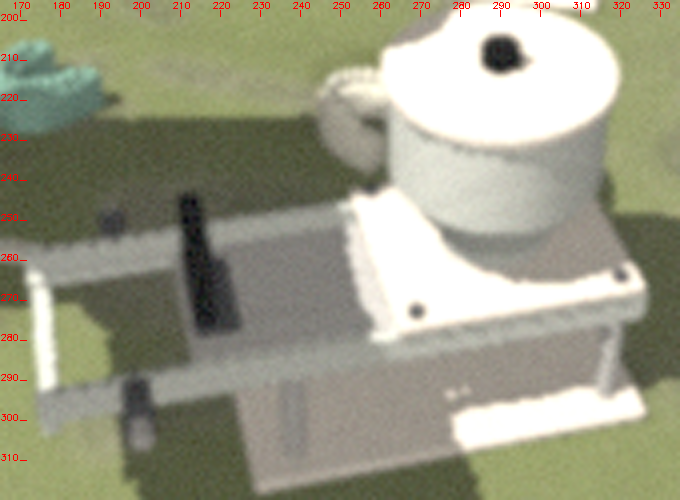

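The crops show everything I need. Top view: plate top edge from about (352,196) to (366,189), clips at (347,222) and (383,203). Side view: plate from (212,244) to (216,278), clips at (193,250) and (199,294). Next I'll mask and triangulate.

```bash
cat > h.py <<'E'
import numpy as np,cv2
def P(c):
    K=np.array([[c['fx'],0,c['cx']],[0,c['fy'],c['cy']],[0,0,1]]); return K@(np.diag([1,-1,-1])@c['world_to_cam'][:3])
def tri(d,a,b):
    X=cv2.triangulatePoints(P(d['top']),P(d['side']),np.float64(a),np.float64(b)).ravel(); X=X[:3]/X[3]
    e=[np.linalg.norm(proj(d[n],X)-p) for n,p in(('top',a),('side',b))]; return X,max(e)
def proj(c,X):
    q=P(c)@np.r_[X,1]; return q[:2]/q[2]
def ray(c,p,z):
    M=P(c); H=M[:,[0,1,3]].copy(); H[:,2]+=M[:,2]*z; q=np.linalg.inv(H)@np.r_[p,1]; return np.r_[q[:2]/q[2],z]
def blob(img,p,thr,r=12):
    x,y=p; g=img[y-r:y+r+1,x-r:x+r+1].max(2); m=(g<thr).astype('uint8')
    n,l,s,c=cv2.connectedComponentsWithStats(m,connectivity=4); i=l[r,r]
    return (c[i]+[x-r,y-r],s[i,:].tolist(),(l==i)*1) if i else None
E
python3 - <<'E'
from h import *; import pickle
d=pickle.load(open('d0.pkl','rb'))
T=d['top']['image'];S=d['side']['image']
np.set_printoptions(linewidth=200,precision=4,suppress=True)
for n,I,ps in(('top',T,[(347,222),(383,203)]),('side',S,[(193,250),(199,294)])):
    for x,y in ps: print(n,x,y);print(I[y-8:y+11,x-9:x+11].max(2))
for a,b in(((347.5,221.5),(193,250)),((383.5,203),(199,294))): print(tri(d,a,b))
for n,I,(x,y),r in(('top',T,(360,195),22),('side',S,(214,260),22)):
    B=blob(I,(x,y),22,r); m=B[2]; ys,xs=np.nonzero(m); print(n,B[:2],m.sum())
    for k in sorted(set(ys)): print(k+y-r,xs[ys==k].min()+x-r,xs[ys==k].max()+x-r,end='; ')
    print()
E
```

```text
top 347 222
[[139 140 139 120  94  90  89 119 120 122  87  73  60  58  58  58  58  56  55  57]
 [139 139 139 137 111  90  90  88 119 110  80  65  59  59  57  59  58  57  56  56]
 [139 137 138 137 128  89  90  89  91  90  70  91  62  58  58  59  56  59  57  56]
 [138 136 129 129  83  72  88  90  83  91  80 104  74  52  54  57  56  59  57  56]
 [130 129  84  72  57  57  67  83  51  55  38  63  67  51  58  56  57  58  58  54]
 [ 85  75  58  58  57  51  38  49  35  34  34  42  52  82  69  57  58  56  56  55]
 [ 58  57  57  58  57  40  33  35  35  35  35  35  44 114 104  68  57  54  55  56]
 [ 59  59  57  58  54  31  35  36  35  36  36  34  43 100 110  90  53  56  55  56]
 [ 60  57  57  61  58  56  37  33  36  35  35  32  41  89  91  77  73  59  53  53]
 [ 60  59  69  79  97 100  71  27  37  32  32  33  55  90  98 116 116  86  57  53]
 [ 58  63  92 102 106 106 105  28  33  31  33  36  76  91  91 103 116 102  68  53]
 [ 58  62  82 100 106  99  91  30  31  35  39  47  70  91  91  92 105  68  76  75]
 [ 56  58  76  90  90  69  34  35  41  52  58  55  56  70  95  92  90  92 119 121]
 [ 54  58
[... 5126 characters left out ...]
69  81  87  85  81  75  65  56  57  60  61  59  61]
 [107 107 112 107  99  77  61  72  82  89  90  88  83  75  59  58  56  55  57  56]]
(array([0.448 , 0.0026, 0.0715]), np.float64(2.2439812244633113))
(array([ 0.4648, -0.1057,  0.071 ]), np.float64(2.141882397396863))
top (array([357.8765, 197.0294]), [12, 15, 17, 19, 170]) 170
188 365 365; 189 363 366; 190 361 366; 191 359 366; 192 357 366; 193 355 365; 194 353 365; 195 353 364; 196 352 364; 197 352 364; 198 352 363; 199 351 363; 200 351 363; 201 350 361; 202 350 359; 203 350 357; 204 350 355; 205 350 353; 206 351 351; Traceback (most recent call last):
  File "<stdin>", line 9, in <module>
TypeError: 'NoneType' object is not subscriptable
```

```bash
python3 - <<'E'
from h import *; import pickle
d=pickle.load(open('d0.pkl','rb')); t=d['top'];s=d['side']
np.set_printoptions(precision=4,suppress=True)
print('runner',[ray(t,p,.066) for p in((351,174),(389.5,217),(314.5,184),(361,232))])
R=[ray(t,p,.066) for p in((351,174),(389.5,217))]; L=[ray(t,p,.066) for p in((302,163),(359,234))]
for a,b in(R,L): v=a-b; print('yaw',np.degrees(np.arctan2(v[1],v[0])))
for p,z in(((367,188.5),.111),((353,194.8),.111),((350.5,206.3),.065),((363.3,200.8),.065)): print('plate',z,ray(t,p,z))
# front face mid and silhouettes, stereo of plate-centre silhouettes
sm=(s['image'][238:285,203:232].max(2)<30); ys,xs=np.nonzero(sm)
for k in sorted(set(ys)): print(k+238,xs[ys==k].min()+203,xs[ys==k].max()+203,end='; ')
print()
print('near top', tri(d,(366.8,188.6),(214.5,244)),'far top', tri(d,(352.5,194.8),(211,244)))
print('blob centres',tri(d,(357.9,197),(213.5,260)))
for p,z in(((192.7,250.5),.071),((198.7,291),.071)): print('side clip',ray(s,p,z))
for p,z in(((347.3,221),.071),((383.2,203),.071)): print('top clip',ray(t,p,z))
E
```

```text
runner [array([ 0.5742, -0.0799,  0.066 ]), array([ 0.4234, -0.1008,  0.066 ]), array([0.577 , 0.0229, 0.066 ]), array([ 0.4101, -0.0161,  0.066 ])]
yaw 7.904486221464721
yaw 7.437608789921406
plate 0.111 [ 0.4902 -0.0669  0.111 ]
plate 0.111 [ 0.4852 -0.0266  0.111 ]
plate 0.065 [ 0.4842 -0.0294  0.065 ]
plate 0.065 [ 0.488  -0.0669  0.065 ]
244 211 211; 245 210 213; 246 210 213; 247 210 214; 248 211 213; 249 211 214; 250 211 214; 251 212 214; 252 211 214; 253 212 214; 254 212 214; 255 212 215; 256 213 215; 257 212 216; 258 212 216; 259 212 216; 260 212 216; 261 212 217; 262 212 216; 263 213 217; 264 213 217; 265 214 217; 266 214 217; 267 214 216; 268 214 218; 269 214 217; 270 214 217; 271 214 217; 272 214 218; 273 214 219; 274 214 218; 275 216 218; 
near top (array([ 0.4881, -0.0556,  0.1275]), np.float64(4.906635551977671)) far top (array([ 0.4872, -0.0266,  0.109 ]), np.float64(0.1898622411797099))
blob centres (array([ 0.4898, -0.0463,  0.0893]), np.float64(0.7733507054502162))
side clip [0.4508 0.0046 0.071 ]
side clip [ 0.4669 -0.0973  0.071 ]
top clip [0.4457 0.0014 0.071 ]
top clip [ 0.4618 -0.1055  0.071 ]
```

Plate centre is about (0.487, -0.047) and the index point about (0.456, -0.052). Gate yaw is about 7.7°, so the pull is about 31 mm. I'm moving above the plate now.

Request:
send_rows:
  increments:
    - {"dx": 1.0,"dy": 1.6,"dz": 0,"roll": 0.9,"claw": 1}
    - {"dx": 2.2,"dy": 3.6,"dz": 0,"roll": 2,"claw": 1}
    - {"dx": 3.4,"dy": 5.6,"dz": 0,"roll": 3,"claw": 1}
    - {"dx": 4.6,"dy": 7.6,"dz": 0,"roll": 4,"claw": 1}
    - {"dx": 5.8,"dy": 9.6,"dz": 0,"roll": 5,"claw": 1}
  grip_force: 60

```text
clock: 0.72
tcp_pos: [0.3274, -0.3037, 0.2311]
orientation: [-0.0, 0.872, 0.49, 0.0]
wrist_force: [0.0, -0.7, 0.4]
finger_gap: 0.0853
grip_force: 0.0
```

Request:
send_rows:
  increments:
    - {"dx": 1.2,"dy": 2.0,"dz": 0,"roll": 1,"claw": 1}
    - {"dx": 2.4,"dy": 4.0,"dz": 0,"roll": 2,"claw": 1}
    - {"dx": 3.8,"dy": 6.3,"dz": 0,"roll": 3,"claw": 1}
    - {"dx": 5.2,"dy": 8.5,"dz": 0,"roll": 4,"claw": 1}
    - {"dx": 6.4,"dy": 10.3,"dz": 0,"roll": 4.9,"claw": 1}

```text
clock: 1.35
tcp_pos: [0.4875, -0.046, 0.2312]
orientation: [0.0, 0.657, 0.754, -0.0]
wrist_force: [-0.0, -0.8, 0.4]
finger_gap: 0.0854
grip_force: 0.0
```

Request:
send_rows:
  increments:
    - {"claw": 1}
    - {"claw": 1}
    - {"claw": 1}
    - {"claw": 1}
    - {"claw": 1}

```text
schema error: expected keys dx, dy, dz, roll, claw
```

Request:
send_rows:
  increments:
    - {"dx": 0,"dy": 0,"dz": -1.2,"roll": 0,"claw": 1}
    - {"dx": 0,"dy": 0,"dz": -2.6,"roll": 0,"claw": 1}
    - {"dx": 0,"dy": 0,"dz": -4.0,"roll": 0,"claw": 1}
    - {"dx": 0,"dy": 0,"dz": -5.2,"roll": 0,"claw": 1}
    - {"dx": 0,"dy": 0,"dz": -6.2,"roll": 0,"claw": 1}

```text
clock: 1.98
tcp_pos: [0.486, -0.0477, 0.0747]
orientation: [-0.001, 0.658, 0.753, -0.0]
wrist_force: [0.3, 0.4, 0.4]
finger_gap: 0.0854
grip_force: 0.0
```

```bash
python3 - <<'E'
from workcell import *
import cv2,pickle,numpy as np
d={n:read_camera(n) for n in("side","top")}
pickle.dump(d,open('d1.pkl','wb'))
t=d['top']['image'][110:260,280:480]; s=d['side']['image'][180:330,130:330]
f=lambda a:cv2.resize(a,(400,300),interpolation=cv2.INTER_CUBIC)
cv2.imwrite('pics/c1.png',cv2.resize(np.hstack([f(t),f(s)]),(800,300)))
print(get_state()['wrist_force'],get_state()['tcp_pos'])
E
```

```text
[-0.42175715  0.06230219 -0.89426624] [ 0.48416614 -0.04730279  0.07350292]
```

View pics/c1.png

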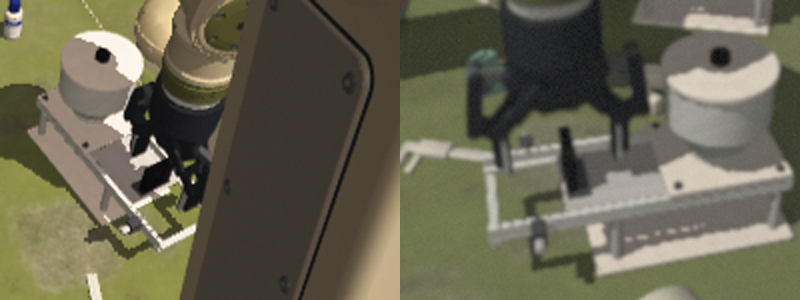

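```bash
python3 - <<'E'
from h import *; import pickle
d=pickle.load(open('d1.pkl','rb'))
for z in(.075,.088):
  for o in(-.05,.05):
    X=np.array([.485+o*.991,-.0475+o*.134,z]); q=proj(d['side'],X); print(z,o,q,'in view',400+(q[0]-130)*2,(q[1]-180)*2)
E
```

```text
0.075 -0.05 [181.13790034 271.70526582] in view 502.2758006748765 183.4105316380635
0.075 0.05 [239.12600554 262.9805961 ] in view 618.2520110876607 165.961192199513
0.088 -0.05 [180.33374348 265.95502236] in view 500.6674869633608 171.91004471457893
0.088 0.05 [238.92948103 257.30937142] in view 617.8589620507479 154.61874284598184
```

The view shows the fingers straddling the plate. Their open tips are at z≈0.088, so they will end up at about 0.075 when shut, clear of the blade. Closing now.

Request:
send_rows:
  increments:
    - {"dx": 0,"dy": 0,"dz": 0,"roll": 0,"claw": -0.4}
    - {"dx": 0,"dy": 0,"dz": 0,"roll": 0,"claw": -1}
    - {"dx": 0,"dy": 0,"dz": 0,"roll": 0,"claw": -1}
    - {"dx": 0,"dy": 0,"dz": 0,"roll": 0,"claw": -1}
    - {"dx": 0,"dy": 0,"dz": 0,"roll": 0,"claw": -1}
  grip_force: 60

```text
clock: 2.7
tcp_pos: [0.4887, -0.048, 0.0772]
orientation: [0.001, 0.658, 0.753, 0.001]
wrist_force: [4.5, 1.2, 1.2]
finger_gap: 0.0095
grip_force: 58.6
```

Request:
send_rows:
  increments:
    - {"dx": -0.2,"dy": -0.03,"dz": 0,"roll": 0,"claw": -1}
    - {"dx": -0.5,"dy": -0.07,"dz": 0,"roll": 0,"claw": -1}
    - {"dx": -0.8,"dy": -0.11,"dz": 0,"roll": 0,"claw": -1}
    - {"dx": -1.1,"dy": -0.15,"dz": 0,"roll": 0,"claw": -1}
    - {"dx": -1.1,"dy": -0.15,"dz": 0,"roll": 0,"claw": -1}

```text
clock: 3.32
tcp_pos: [0.4614, -0.0523, 0.0772]
orientation: [0.002, 0.658, 0.753, 0.001]
wrist_force: [6.0, -1.5, 0.5]
finger_gap: 0.0091
grip_force: 59.1
```

```bash
python3 - <<'E'
from workcell import *
import cv2,pickle,numpy as np
d={n:read_camera(n) for n in("side","top")}
pickle.dump(d,open('d2.pkl','wb'))
t=d['top']['image'][150:250,300:400]; s=d['side']['image'][220:320,150:250]
f=lambda a:cv2.resize(a,(400,400),interpolation=cv2.INTER_CUBIC)
cv2.imwrite('pics/c2.png',np.clip(np.hstack([f(t),f(s)])*1.4,0,255).astype('uint8'))
print(get_state()['wrist_force'],get_state()['tcp_pos'])
E
```

```text
[6.19378928 0.26704228 1.46217599] [ 0.46136245 -0.05225962  0.07723337]
```

View pics/c2.png

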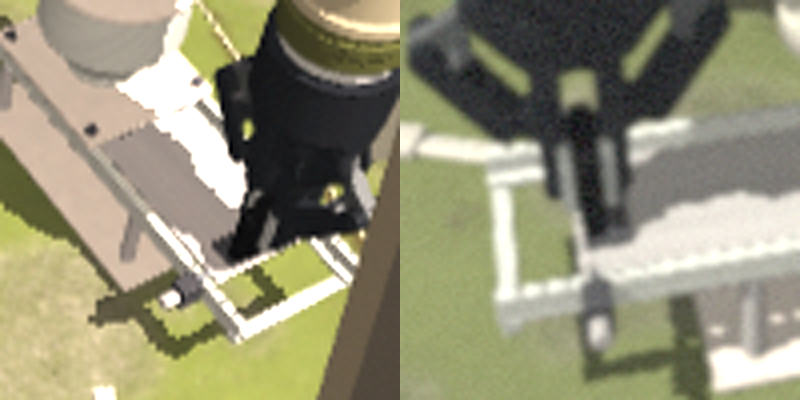

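The gate follows the grip, and in the side view the plate is a few mm short of the clip. I'll pull 4 mm more, release, retreat and measure.

Request:
send_rows:
  increments:
    - {"dx": -0.08,"dy": -0.01,"dz": 0,"roll": 0,"claw": -1}
    - {"dx": -0.16,"dy": -0.02,"dz": 0,"roll": 0,"claw": -1}
    - {"dx": -0.16,"dy": -0.02,"dz": 0,"roll": 0,"claw": -1}
    - {"dx": -0.16,"dy": -0.02,"dz": 0,"roll": 0,"claw": -1}
    - {"dx": -0.16,"dy": -0.02,"dz": 0,"roll": 0,"claw": -1}

```text
clock: 4.05
tcp_pos: [0.458, -0.0528, 0.0772]
orientation: [0.002, 0.658, 0.753, 0.001]
wrist_force: [7.6, -0.9, -0.9]
finger_gap: 0.0096
grip_force: 59.0
```

Request:
send_rows:
  increments:
    - {"dx": 0,"dy": 0,"dz": 0,"roll": 0,"claw": 1}
    - {"dx": 0,"dy": 0,"dz": 0,"roll": 0,"claw": 1}
    - {"dx": 0,"dy": 0,"dz": 0,"roll": 0,"claw": 1}
    - {"dx": 0,"dy": 0,"dz": 0,"roll": 0,"claw": 1}
    - {"dx": 0,"dy": 0,"dz": 0,"roll": 0,"claw": 1}

```text
clock: 4.68
tcp_pos: [0.4552, -0.0523, 0.0763]
orientation: [-0.0, 0.658, 0.753, -0.0]
wrist_force: [-0.2, -0.2, 0.3]
finger_gap: 0.0851
grip_force: 0.0
```

Request:
send_rows:
  increments:
    - {"dx": 0,"dy": 0,"dz": 1,"roll": 0,"claw": 1}
    - {"dx": 0,"dy": 0,"dz": 2.4,"roll": 0,"claw": 1}
    - {"dx": 0,"dy": 0,"dz": 3.8,"roll": 0,"claw": 1}
    - {"dx": 0,"dy": 0,"dz": 5.2,"roll": 0,"claw": 1}
    - {"dx": 0,"dy": 0,"dz": 6.2,"roll": 0,"claw": 1}

```text
clock: 5.3
tcp_pos: [0.4557, -0.0524, 0.233]
orientation: [0.001, 0.658, 0.753, 0.0]
wrist_force: [0.1, 0.2, -0.6]
finger_gap: 0.0855
grip_force: 0.0
```

Request:
send_rows:
  increments:
    - {"dx": -1,"dy": -2,"dz": 0,"roll": -1,"claw": 1}
    - {"dx": -2,"dy": -4,"dz": 0,"roll": -2,"claw": 1}
    - {"dx": -3,"dy": -6,"dz": 0,"roll": -3,"claw": 1}
    - {"dx": -4,"dy": -8,"dz": 0,"roll": -4,"claw": 1}
    - {"dx": -5,"dy": -10,"dz": 0,"roll": -5,"claw": 1}

```text
clock: 5.92
tcp_pos: [0.3293, -0.3038, 0.2315]
orientation: [0.0, 0.877, 0.48, 0.0]
wrist_force: [1.5, 0.6, 0.6]
finger_gap: 0.0853
grip_force: 0.0
```

Request:
send_rows:
  increments:
    - {"dx": -1,"dy": -2,"dz": 0,"roll": -1,"claw": 1}
    - {"dx": -2,"dy": -4,"dz": 0,"roll": -2,"claw": 1}
    - {"dx": -3,"dy": -6,"dz": 0,"roll": -3,"claw": 1}
    - {"dx": -4,"dy": -8,"dz": 0,"roll": -4,"claw": 1}
    - {"dx": -5,"dy": -9,"dz": 0,"roll": -4.9,"claw": 1}

```text
clock: 6.55
tcp_pos: [0.2039, -0.5296, 0.2307]
orientation: [0.0, 0.988, 0.157, -0.0]
wrist_force: [0.7, 0.8, 0.1]
finger_gap: 0.0853
grip_force: 0.0
```

```bash
python3 - <<'E'
from workcell import *
import cv2,pickle,numpy as np
d={n:read_camera(n) for n in("side","top")}
pickle.dump(d,open('d3.pkl','wb'))
t=d['top']['image'][150:250,310:410]; s=d['side']['image'][225:325,150:250]
def f(a,x0,y0):
    a=cv2.resize(np.clip(a*1.4,0,255).astype('uint8'),(400,400),interpolation=cv2.INTER_CUBIC)
    for i in range(10,100,10):
        cv2.putText(a,str(x0+i),(i*4-8,8),0,.3,(0,0,255)); cv2.putText(a,str(y0+i),(0,i*4+3),0,.3,(0,0,255))
    return a
cv2.imwrite('pics/c3.png',np.hstack([f(t,310,150),f(s,150,225)]))
print(get_state()['wrist_force'],get_state()['tcp_pos'],get_state()['clock'])
E
```

```text
[0.37028933 0.52734497 0.11297892] [ 0.20280918 -0.52984334  0.23045995] 6.65
```

View pics/c3.png

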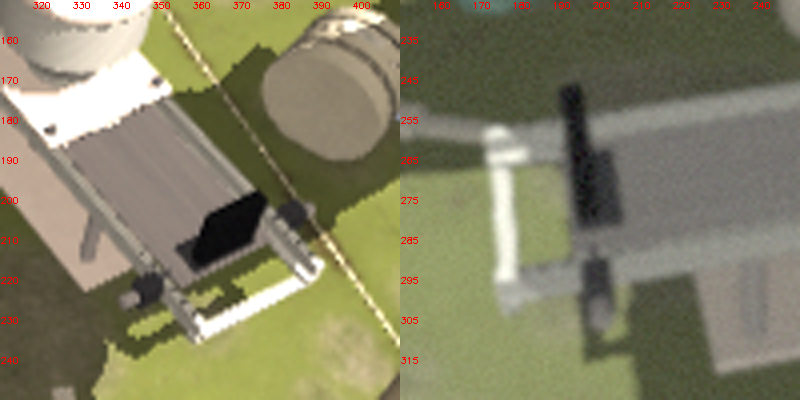

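```bash
python3 - <<'E'
from h import *; import pickle
np.set_printoptions(precision=4,suppress=True)
d0=pickle.load(open('d0.pkl','rb'));d=pickle.load(open('d3.pkl','rb')); u=np.array([.991,.134,0])
for n,D in(('d0',d0),('d3',d)):
    t=D['top'];s=D['side']
    S=s['image'];T=t['image']
    # side plate: mask box, fit column centre per row
    x0=203 if n=='d0' else 185
    m=(S[243:280,x0:x0+26].max(2)<34).astype('uint8'); k,l,st,c=cv2.connectedComponentsWithStats(m); i=1+st[1:,4].argmax()
    ps=c[i]+[x0,243]; print(n,'side plate',ps,st[i])
    cx,cy=(358,196) if n=='d0' else (366,207)
    m=(T[cy-20:cy+20,cx-20:cx+20].max(2)<22).astype('uint8'); k,l,st,c=cv2.connectedComponentsWithStats(m); i=1+st[1:,4].argmax()
    pt=c[i]+[cx-20,cy-20]; print('top plate',pt,st[i])
    q=cv2.boxPoints(cv2.minAreaRect(np.argwhere(l==i)[:,::-1].astype('float32')))
    print('rays u: side',ray(s,ps,.088)@u,'top',ray(t,pt,.088)@u,'stereo',tri(D,pt,ps)[0],tri(D,pt,ps)[0]@u)
    for nm,a in(('near',(199,294)),('far',(193,250))):
        w=S[a[1]-5:a[1]+4,a[0]-6:a[0]+7].max(2).astype(float); print(nm,w.mean(0).round())
t=d0['top'];s=d0['side']
for z in(.066,.071,.074): print('side idx u',z,(ray(s,(192.5,250),z)+ray(s,(198.7,292),z))/2@u,'top',(ray(t,(347.3,221),z)+ray(t,(383.2,203),z))/2@u)
print('top back edge idx',(ray(t,(345.7,218.5),.074)+ray(t,(381.5,200.3),.074))/2@u-.006)
print('top back edge plate d0',(ray(t,(366.5,188.8),.111)+ray(t,(353,194.8),.111))/2@u-.005)
y=197;print(d['top']['image'][196:220,354:380].max(2))
E
```

```text
d0 side plate [214.2275 260.5509] [  7   1  10  33 167]
top plate [357.8765 197.0294] [ 12  12  17  19 170]
rays u: side 0.481514629779742 top 0.4784249670795033 stereo [ 0.4907 -0.0468  0.0882] 0.4799751465948868
near [98. 94. 77. 58. 47. 44. 45. 45. 51. 65. 84. 93. 96.]
far [59. 59. 56. 53. 51. 52. 50. 51. 50. 57. 60. 62. 61.]
d3 side plate [194.7329 263.0274] [  5   4  10  33 146]
top plate [366.6971 206.64  ] [ 12  11  19  18 175]
rays u: side 0.4484527906588617 top 0.4456558087152118 stereo [ 0.4578 -0.0516  0.0893] 0.4468090616867935
near [ 99.  95.  77.  58.  48.  46.  46.  45.  51.  68.  87. 100. 105.]
far [59. 59. 53. 41. 33. 26. 28. 27. 38. 51. 58. 62. 61.]
side idx u 0.066 0.44831145820857077 top 0.4449692767681816
side idx u 0.071 0.4483096124349564 top 0.44268299145032264
side idx u 0.074 0.44830850497078856 top 0.4413112202596069
top back edge idx 0.44325789521275216
top back edge plate d0 0.4719806118888915
[[105 104 103 102 102 104 107 107 106 105 104 110 102 104  91  93 109 120
  124  68  50  51  53  53  52  49]
 [107 104 103 103 102 102 105 107 107 106 105 105 110 1
[... 1752 characters left out ...]
99  91  90
   63  56  56  56  58  58  60  84]
 [103  73  38  36  13   8   9  12  11  14  26  50  68 101  94  91  64  58
   57  57  55  57  59  79  80  92]
 [104 102  62  37  25  14  12  14  25  52  68 102  95  95  67  59  57  57
   57  56  58  77  83 127 127 124]
 [103 104 100  45  32  26  27  38  69 105  94  98  66  62  58  57  58  56
   55  57  81 124 127 126 125 124]
 [100 105 102  84  45  46  68  78  94  99  67  63  57  57  56  57  57  58
   77  80 125 125 124 125 124 123]
 [100 100 104 103  87  76  92  99  67  64  56  57  57  57  57  57  78  81
  124 122 125 123 123 123 123 124]
 [101  99 101 105  95 101  66  64  57  57  58  56  58  59  78  81 123 125
  124 123 122 123 122 121 122 123]]
```

```bash
python3 - <<'E'
from h import *; import pickle
np.set_printoptions(precision=1,suppress=True)
d=pickle.load(open('d3.pkl','rb')); C=np.array([.458,-.0528,0]); u=np.array([.991,.134,0]);v=np.array([-.134,.991,0]);z=np.array([0,0,1])
for n in('top','side'):
    print(n,'plate', *[(i,j,k,proj(d[n],C+i*u+j*v+k*z)) for i in(-.005,.005) for j in(-.02,.02) for k in(.065,.111)])
    print('clips top', *[(i,j,proj(d[n],C+i*u+j*v+.074*z)) for j in(-.054,.054) for i in(-.006,.006)])
E
```

```text
top plate (-0.005, -0.02, 0.065, array([372.3, 210.1])) (-0.005, -0.02, 0.111, array([377. , 198.7])) (-0.005, 0.02, 0.065, array([358.9, 216.6])) (-0.005, 0.02, 0.111, array([363.1, 205.3])) (0.005, -0.02, 0.065, array([369.7, 207.1])) (0.005, -0.02, 0.111, array([374.3, 195.7])) (0.005, 0.02, 0.065, array([356.4, 213.5])) (0.005, 0.02, 0.111, array([360.5, 202.2]))
clips top (-0.006, -0.054, array([384.6, 202.9])) (0.006, -0.054, array([381.5, 199.3])) (-0.006, 0.054, array([348.3, 220.4])) (0.006, 0.054, array([345.3, 216.7]))
side plate (-0.005, -0.02, 0.065, array([193. , 283.4])) (-0.005, -0.02, 0.111, array([190.5, 262.6])) (-0.005, 0.02, 0.065, array([191.3, 267.3])) (-0.005, 0.02, 0.111, array([188.9, 247. ])) (0.005, -0.02, 0.065, array([199. , 282.4])) (0.005, -0.02, 0.111, array([196.7, 261.7])) (0.005, 0.02, 0.065, array([197.1, 266.4])) (0.005, 0.02, 0.111, array([194.8, 246.2]))
clips top (-0.006, -0.054, array([193.4, 294.5])) (0.006, -0.054, array([201. , 293.3])) (-0.006, 0.054, array([189.1, 251.1])) (0.006, 0.054, array([195.7, 250.1]))
```

With both views compared against the same reference, the plate is level with the clips to about 1 mm: the side view gives about 0 mm and the top view about 1.3 mm. The gripper is clear and the clips haven't moved. Handing in.

```bash
python3 -c "
from workcell import *
print(hand_in())"
```

```text
the job is handed in; nothing more can be done
None
```

I pulled the round dispenser's gate out about 31 mm and released it, leaving the pull plate level with the index clips to about 1 mm by camera; the arm never went near the square dispenser, and the job is handed in (no verdict was returned).

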